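Put the pool-table brush away in its chest

TASK

Put the pool-table brush into the long empty slot of the open wooden chest, bristles down. Then swing the deep lid down gently until it is fully shut, and only then turn the brass catch clockwise so that its tongue lies over the lid. Do not drop the brush, slam the lid or disturb the trophy, mug and can.

Things in the scene. Friction and masses are not known exactly. Their poses are not given: they have to be found in the camera images.
- brush: Loose pool-table brush, 0.25 kg, standing on its bristles. Black bristles and wooden back: 170 mm long (its x), 48 mm wide (y), 42 mm high. On top a wooden grip ridge 110 mm long (x), 18 mm wide (y), from 42 to 68 mm above the underside; hold it there. Origin: centre of the underside, z up.
- chest: Dark wooden chest, fixed. Tray 196 mm (its x) by 160 mm (y), walls 5 mm thick, 46 mm high. Origin: centre of its underside. Lid hinged on the +x wall; catch post (42 x 46 mm, 86 mm high) outside the middle of the -x wall. A divider along x parts the brush slot (side -y) from a compartment with four fixed 22 mm chalk cubes (side +y).
- slot (a point): Centre of the floor of the brush slot, 5 mm above the bar top; axes as the chest's. The slot is 186 mm long (x) by 62 mm wide (y) and 41 mm deep; the brush lies along x, either way round.
- lid_hinge (a point): Point on the hinge line, middle of the chest's +x wall, 46.5 mm above the bar top; the hinge runs along the chest's y. This frame turns with the lid: with the lid shut its axes are the chest's.
- lid_edge (a point): Middle of the lid's free edge, on its outer (top) face; z is that face's outward normal. Box lid, no handle: 196 mm from hinge to free edge, 160 mm wide, 40 mm high (top panel 6 mm, skirt walls 5 mm). In the lid_hinge frame this point is (-196, 0, 40) mm. Shut, the outer face is level, 86.5 mm above the bar top.
- lid (a joint): Lid angle in rad: 0 shut, 1.57 upright, 2.0 leaning fully back. It starts upright or leaning back, has a stiff hinge (about 0.5 N m) and stays where it is left. It can be pushed from behind, then pressed down on its outer face.
- catch_grip (a point): Grip point of the brass catch, on its upright turning axis, 120.5 mm above the bar top, 24 mm outside the tray's -x wall. The catch is an upright fin 74 mm long, 14 mm thick, 96.5 to 132.5 mm above the bar top. Fin and tongue lie along this point's y axis, tongue (red mark) towards +y, 50 mm from the axis. Turns with the catch.
- catch (a joint): Catch angle in rad, growing clockwise seen from above: 0 open (fin parallel to the chest's y), 1.571 (its stop) locked (fin square to the lid's edge, tongue over the lid). Starts at 0 to 0.25. Turns with about 0.06 N m.
- trophy: Bystander: small brass cup on a 70 mm square marble foot, 125 mm high. Origin: centre of the underside.
- mug: Bystander: blue mug, 80 mm across, 95 mm high. Origin: centre of the underside.
- soda_can: Bystander: red can, 66 mm across, 115 mm high. Origin: centre of the underside.

How it is judged:
On the way, in this order (a step that is already met when the one before it is completed fails the run):
1. The brush lies flat on the floor of its slot and is let go, with the lid still open (above 1 rad) (x of brush in the frame of slot between -0.011 and 0.011 m and y of brush in the frame of slot between -0.011 and 0.011 m and z of brush in the frame of slot between -0.004 and 0.006 m and angle between brush's own z axis and vertical below 0.1 rad and contact force between the fingers and brush below 0.1 N and value of joint lid above 1 rad), for 0.2 s.
2. The lid is fully shut (below 0.03 rad, 6 mm at its free edge), with the catch still open (below 0.5 rad) (value of joint lid below 0.03 rad and value of joint catch below 0.5 rad), for 0.2 s.
3. The catch is turned at least 1.4 rad, tongue over the shut lid (value of joint lid below 0.03 rad and value of joint catch above 1.4 rad), for 0.2 s.
At the end, for the whole second after the job is handed in: The brush lies flat in its slot (centre within 11 mm of the slot's centre in length and width, underside within 6 mm of the slot floor, tilt under 0.1 rad), the lid is fully shut (below 0.03 rad, about 6 mm at the free edge), the catch is turned to 1.4 rad or more, and the robot touches nothing (all of step 3 and x of brush in the frame of slot between -0.011 and 0.011 m and y of brush in the frame of slot between -0.011 and 0.011 m and z of brush in the frame of slot between -0.004 and 0.006 m and angle between brush's own z axis and vertical below 0.1 rad and linear speed of brush below 0.03 m/s and contact force between the fingers and anything else below 0.1 N).
It fails at once if The brush is dropped: falls free faster than 0.65 m/s (about 2 cm of fall) (contact force between the fingers and brush below 0.1 N and linear speed of brush above 0.65 m/s).
It fails at once if The lid is slammed: it closes faster than 2.5 rad/s (velocity of joint lid below -2.5 rad/s).
It fails at once if The catch is turned past 0.7 rad while the lid is not shut (above 0.06 rad) (value of joint catch above 0.7 rad and value of joint lid above 0.06 rad).
It fails at once if The trophy, mug or can is moved more than 30 mm or tipped more than 0.3 rad (distance of any of trophy, mug, soda_can from where it was at the start of the episode above 0.03 m or angle between any of trophy, mug, soda_can's own z axis and vertical above 0.3 rad).
It also fails if it takes over 72 s, if anything falls off the work surface, if the arm or the gripper's body presses on something with over 40 N, if the wrist force passes 120 N, or if a joint passes its speed limit or range.

ROBOT

A 6-joint arm with a two-finger parallel gripper is mounted at the origin on the work surface. World frame = base frame: x ahead of the robot, y to its left, z up, the work surface at z = 0. Lengths are in m, angles in rad, forces in N, time in s.
With the tool pointing down it reaches from about 0.35 to 0.975 m from the base axis. Payload 17.4 kg.
Tool frame: the origin (TCP) lies between the finger pads; the fingertips stand 25 mm ahead of it and the grasp point (between the pads) lies 6 mm ahead of it; z points along the fingers, x is the direction in which the jaws open and shut, and the axes are right-handed (so a half turn about z gives the same grasp; the last joint's range is limited). The gripper opens to 85 mm and grips with 20 to 120 N. Pads are 22 mm wide; open, the fingers measure 114 mm over their backs; the gripper's body (76 mm by 85 mm) begins 54 mm behind the grasp point. The pads swing forward as they close: fully open they stand 13 mm farther back than shut.
Start: joints at [1.247, 0.116, 1.442, -0, 1.584, -0.038], TCP at [0.19, 0.648, 0.23] pointing down, gripper open.
Joint ranges: [-2.83, 2.83], [-0.83, 2.19], [0.07, 2.5], [-1.14, 4.28], [0.01, 3], [-2.97, 2.97]. Speed limits (rad/s): [1.89, 1.89, 2.22, 3.14, 3.14, 3.14].

INTERFACE

Orientations are given as a unit quaternion [w, x, y, z].
In Python, from workcell import robot, eyes, workorder, recognise gives the robot as it stands.
- The arm moves only by the shell command python3 -m crank 'ROWS'. ROWS is text: rows parted by semicolons, each of 5 numbers parted by spaces: the shift along the world's x, y, z in m, then the turn about the world's z in rad, then the opening, from 0 (shut) to 1 (fully open). A call has 1 to 12 rows; each row shifts and turns the commanded pose from where the row before left it; what a row does not reach is not made up. A row lasts 1/12 s, in which the tool goes at most 41.7 mm and 7.16 degrees, less where a joint would pass 70% of its speed; a pose out of reach is approached as far as the arm can. A call with a gripper value outside its range is refused whole. The fingers move at their own pace and stop on an object; the grip force is fixed at half the most. Time passes only in rows, so rows that do not move let the fingers close. It gives the time, the measured TCP pose, the force and the opening at its end, in the units of the state.
- robot.sense(): the state, without advancing time (a new reading comes with each control period).
- eyes.snapshot(name): name is "side" or "top" or "wrist"; returns (picture, depth): 420x560x3 uint8, red, green, blue; 420x560 float32, m along the optical axis (not along the pixel's ray), 0 where there is no reading.
- eyes.camera_info(name): a dict with "camera_matrix" (3x3 intrinsics, pixels), "xyz" and "rotation" of the camera in the world; the wrist camera has in their place "T_tool_cam" (4x4, takes a point from camera to tool coordinates, whose origin is the TCP and whose axes are the tool frame's). Camera axes: x right, y up, looking along -z (the intrinsics and any distortion apply to the point x, -y, -z); pixel columns grow to the right and rows downward; lengths in m; the calibration is good to about 2 mm. A picture is of the moment at which its call begins: read the wrist's pose just before it. camera_info takes no time and is no camera call.
- workorder.finish_job(): hands the job in, once; it reports no verdict.
Trained networks look in the newest picture that a camera, given by its name, has taken for a name from the list of things; names that differ only in an ending like _2 or _b are one class to them, and where a whole thing is asked for, a point or a joint stands for the part that bears it (a point fixed in the world has none). Each returns a list of dicts, best first, with "confidence" (0 to 1); they miss things now and then, are a little off and sometimes report something else, mostly with a low value. They report only what shows in the picture. A call takes as long as a camera call.
- recognise(camera, thing): "point" ([column, row] in pixels, amid what is visible of it).
The state is a dict: "clock": time; "q": joint angles; "dq": joint speeds; "joint_efforts": joint torques, N m; "position": TCP position; "tcp_rot": TCP orientation; "force": force on the tool from outside, world axes, zero at the start; "moment": the same for the moment, N m; "width": finger opening in m.
Only numpy, scipy, OpenCV 4.12 (cv2) and the standard library are available. Lean on these libraries where they do the work, as an engineer would, in place of code of your own. Each camera call takes 0.05 s, during which the arm holds its last target.

## Working session

There is one attempt and no reset: what is moved stays moved. The work goes in short steps, Python scripts to look and compute and a shell command to move; the robot and the scene stay as the last step left them, time stands still between calls to the robot, and variables do not carry over. Pictures are saved under pics/ and viewed, and the job is handed in when it is done.

```bash
ls; mkdir -p pics; cat > h.py <<'E'
import numpy as np, cv2
from scipy.spatial.transform import Rotation as R
from workcell import robot, eyes, workorder, recognise
def cam(name, st=None):
    i=eyes.camera_info(name); K=np.array(i["camera_matrix"])
    if "T_tool_cam" in i:
        q=st["tcp_rot"]; T=np.eye(4); T[:3,:3]=R.from_quat([q[1],q[2],q[3],q[0]]).as_matrix(); T[:3,3]=st["position"]
        T=T@np.array(i["T_tool_cam"])
        return K,T[:3,:3],T[:3,3],i
    r=np.array(i["rotation"]); 
    if r.shape!=(3,3): r=R.from_quat([r[1],r[2],r[3],r[0]]).as_matrix()
    return K,r,np.array(i["xyz"]),i
def cloud(d,K,Rm,t):
    v,u=np.mgrid[:d.shape[0],:d.shape[1]]
    P=np.stack([(u-K[0,2])/K[0,0]*d,-(v-K[1,2])/K[1,1]*d,-d],-1)
    return P@Rm.T+t
def snap(name,tag):
    st=robot.sense(); K,Rm,t,i=cam(name,st)
    p,d=eyes.snapshot(name); cv2.imwrite(f"pics/{tag}.png",p[:,:,::-1])
    np.savez(f"pics/{tag}.npz",p=p,d=d,K=K,R=Rm,t=t)
    return p,d,K,Rm,t
E
python3 - <<'E'
from h import *
print(robot.sense())
for n in ["top","side","wrist"]:
    p,d,K,Rm,t=snap(n,n+"0"); print(n,eyes.camera_info(n))
    C=cloud(d,K,Rm,t)
    for th in ["brush","chest","lid","catch","trophy","mug","soda_can"]:
        for r in recognise(n,th)[:2]:
            u,v=map(int,r["point"]); print(n,th,r["point"],round(r["confidence"],2),C[v,u].round(3),d[v,u])
print(robot.sense()["clock"])
E
```

```text
pics
{'clock': 0.0, 'q': array([ 1.24718287e+00,  1.16500880e-01,  1.44224994e+00,  2.69909607e-05,
        1.58396494e+00, -3.78025848e-02]), 'dq': array([-6.14533545e-04, -1.51172960e-03, -5.68215292e-04,  1.37893676e-03,
        1.14958364e-03,  5.11398219e-05]), 'joint_efforts': array([ 1.80321847e-03, -7.32055449e+01, -6.32456803e+01, -1.02998426e-04,
        7.08334948e-03,  5.69400612e-06]), 'position': array([0.19025348, 0.64745066, 0.22896164]), 'tcp_rot': array([ 3.08143352e-04,  8.00604395e-01,  5.99193030e-01, -4.69646224e-04]), 'force': array([ 0.00206135, -0.52884164,  0.37303381]), 'moment': array([-0.01052028, -0.00619622,  0.00697951]), 'width': 0.0855320816809919}
top {'camera_matrix': array([[435.37450695,   0.        , 274.65121986],
       [  0.        , 435.37450695, 208.34912558],
       [  0.        ,   0.        ,   1.        ]]), 'xyz': array([0.55612632, 0.07540196, 0.93392292]), 'rotation': array([ 0.71379042,  0.02599575, -0.02585232, -0.69939911])}
top brush [142.4, 256.2] 0.84 [0.519 0.341 0.053] 0.87607414
top chest [410.0, 256.5] 0.81 [ 0.53  -0.203  
[... 1208 characters left out ...]
0.76 [0.731 0.013 0.097] 0.8289324
side soda_can [257.7, 250.1] 0.18 [0.543 0.007 0.119] 0.7563645
wrist {'camera_matrix': array([[299.27661704,   0.        , 277.40637596],
       [  0.        , 299.27661704, 205.87122561],
       [  0.        ,   0.        ,   1.        ]]), 'T_tool_cam': array([[ 9.99998419e-01,  1.48696659e-03,  9.75317983e-04,
         5.20195874e-04],
       [ 1.70767479e-03, -9.55993443e-01, -2.93383062e-01,
        -7.46709988e-02],
       [ 4.96146784e-04,  2.93384264e-01, -9.55994470e-01,
        -1.44306472e-01],
       [ 0.00000000e+00,  0.00000000e+00,  0.00000000e+00,
         1.00000000e+00]])}
wrist brush [122.3, 407.7] 0.57 [0.447 0.336 0.043] 0.43688655
1.2
```

View pics/top0.png

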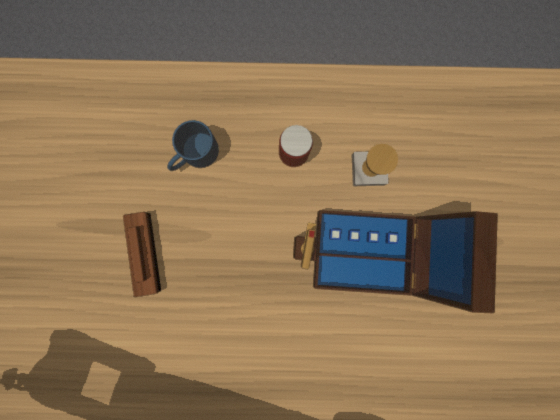

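View pics/side0.png

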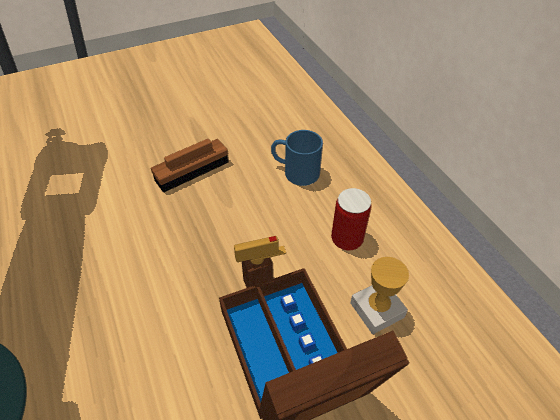

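The top view shows the brush at (142,255), long axis nearly along world x. The chest is at (365,252) with its lid to the right (world -y), the slot is its lower half, and the catch is at (308,248). The mug, can and trophy stand above. Next I'll measure from depth in both views.

```bash
python3 - <<'E'
from h import *
def rect(P):
    c,s,a=cv2.minAreaRect((P[:,:2]*1000).astype(np.float32)); 
    b=cv2.boxPoints((c,s,a)); e=[b[1]-b[0],b[2]-b[1]]; e=max(e,key=np.linalg.norm)
    return np.round(c,1),np.round(s,1),round(np.degrees(np.arctan2(e[1],e[0]))%180,1)
def big(C,m):
    n,l,s,_=cv2.connectedComponentsWithStats(m.astype(np.uint8))
    k=1+np.argmax(s[1:,4]); return C[l==k]
for n in ["top","side"]:
    f=np.load(f"pics/{n}0.npz"); C=cloud(f["d"],f["K"],f["R"],f["t"]); ok=f["d"]>0
    x,y,z=C[...,0],C[...,1],C[...,2]
    tab=ok&(abs(x-.45)<.1)&(abs(y-.15)<.05); print(n,"table z",np.median(z[tab]))
    B=ok&(abs(x-.52)<.13)&(abs(y-.33)<.08)
    for lo,hi in [(.058,.08),(.03,.055),(.03,.08)]:
        P=big(C,B&(z>lo)&(z<hi)); print(" brush",lo,len(P),rect(P),"z",np.percentile(P[:,2],[10,50,90]).round(4))
    M=ok&(abs(x-.53)<.13)&(y<-.01)&(y>-.25)&(z>.035)&(z<.052)
    P=C[M]; print(" rim",len(P),rect(P),np.median(P[:,2]))
    b=ok&(f["p"][...,2]>f["p"][...,0].astype(int)+60)&(y<-.0)&(y>-.21)&(z<.03)
    P=C[b];print(" floor",len(P),rect(P),np.median(P[:,2]))
    P=C[ok&(abs(x-.54)<.06)&(abs(y-.01)<.06)&(z>.118)&(z<.15)]; print(" catch",len(P),rect(P),np.percentile(P[:,2],[10,50,90]).round(4))
    P=C[ok&(abs(x-.54)<.15)&(y<-.15)&(y>-.5)&(z>.06)]; print(" lid",len(P),P.min(0),P.max(0))
    q=P[P[:,2]>.225]; print("  lidtop",len(q),rect(q) if len(q)>5 else "",q[:,2].mean())
    for z0 in np.arange(.06,.26,.02):
        q=P[abs(P[:,2]-z0)<.01]
        if len(q): print("   ",round(z0,3),len(q),np.percentile(q[:,1],[2,50,98]).round(3),np.percentile(q[:,0],[2,98]).round(3))
E
```

```text
top table z 0.00010102167420600328
 brush 0.058 560 (array([523.5, 350.4]), array([109.5,  18.7]), np.float32(10.6)) z [0.064  0.0676 0.0696]
 brush 0.03 1473 (array([523.5, 350.9]), array([170.2,  49.3]), np.float32(10.1)) z [0.039  0.0419 0.0447]
 brush 0.03 2054 (array([523.5, 350.9]), array([170.2,  49.3]), np.float32(10.1)) z [0.0396 0.0428 0.0681]
 rim 2570 (array([ 535.1, -126.8]), array([232.7, 160.1]), np.float32(87.2)) 0.046827874017515425
 floor 4619 (array([ 538.8, -113.9]), array([176.2, 143.1]), np.float32(87.1)) 0.00597961370806499
 catch 322 (array([542.4,  13. ]), array([14.2, 73.2]), np.float32(170.7)) [0.1295 0.1321 0.1338]
 lid 6135 [ 0.44949007 -0.28449979  0.06001339] [ 0.61072182 -0.205316    0.2428588 ]
  lidtop 2430 (array([ 529., -259.]), array([ 43.3, 160.1]), np.float32(177.1)) 0.23607895373444154
    0.06 241 [-0.247 -0.243 -0.207] [0.454 0.607]
    0.08 499 [-0.251 -0.246 -0.21 ] [0.455 0.607]
    0.1 538 [-0.255 -0.249 -0.214] [0.455 0.607]
    0.12 562 [-0.258 -0.253 -0.217] [0.454 0.606]
    0.14 616 [-0.262 -0.256 -0.22 ] [0.454 0.607]
    0.16 684 [
[... 866 characters left out ...]
 0.1311 0.1334]
 lid 6915 [ 0.45004285 -0.28326617  0.06172859] [ 0.61143598 -0.20781353  0.24167526]
  lidtop 5530 (array([ 530.8, -260.1]), array([ 40.8, 160.8]), np.float32(176.9)) 0.23560834647543918
    0.06 30 [-0.254 -0.252 -0.21 ] [0.452 0.605]
    0.08 91 [-0.257 -0.254 -0.209] [0.452 0.605]
    0.1 111 [-0.261 -0.257 -0.215] [0.452 0.606]
    0.12 128 [-0.264 -0.26  -0.219] [0.452 0.605]
    0.14 151 [-0.268 -0.263 -0.221] [0.451 0.604]
    0.16 178 [-0.271 -0.267 -0.225] [0.451 0.603]
    0.18 205 [-0.275 -0.27  -0.23 ] [0.451 0.604]
    0.2 284 [-0.279 -0.274 -0.234] [0.45  0.602]
    0.22 291 [-0.282 -0.276 -0.238] [0.45  0.604]
    0.24 5446 [-0.28  -0.261 -0.24 ] [0.453 0.607]
```

```bash
python3 - <<'E'
import cv2
p=cv2.imread("pics/top0.png")
cv2.imwrite("pics/topz.png",cv2.resize(p[190:330,285:505],(0,0),fx=3.6,fy=3.6,interpolation=cv2.INTER_CUBIC))
cv2.imwrite("pics/topb.png",cv2.resize(p[190:320,90:220],(0,0),fx=4,fy=4,interpolation=cv2.INTER_CUBIC))
E
```

```text
(no output)
```

View pics/topz.png

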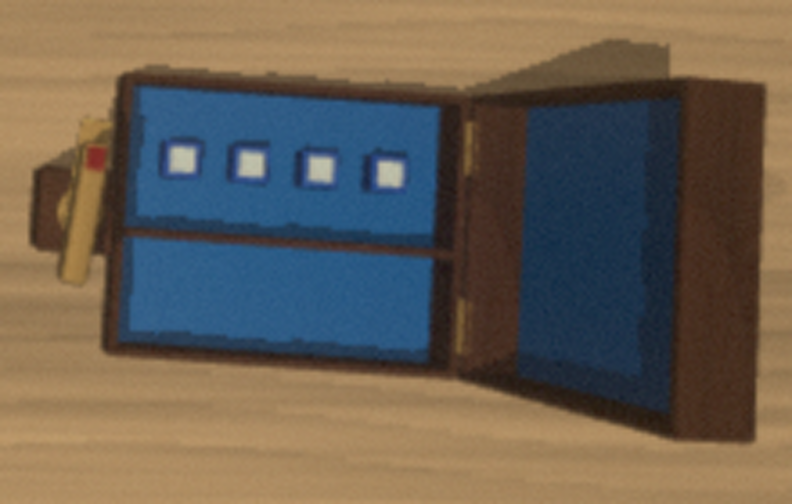

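View pics/topb.png

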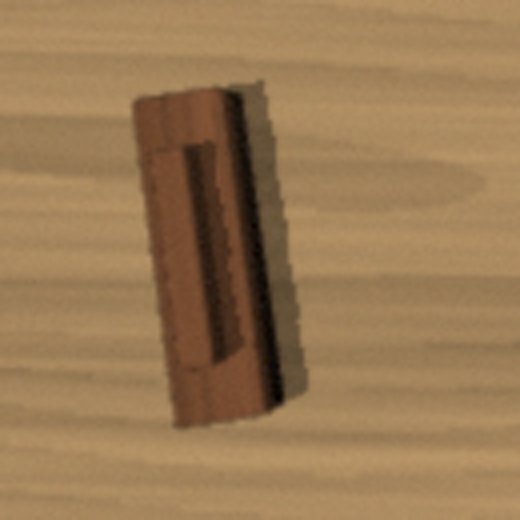

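The two views agree within about 2 mm. The zooms show the lid leaning back about 10° and the catch's red mark at the +y end. Next I'll fit the chest, slot, hinge and grasp offsets.

```bash
python3 - <<'E'
from h import *
a=np.radians(-92.8); X=np.array([np.cos(a),np.sin(a)]); Y=np.array([-X[1],X[0]])
for n in ["top","side"]:
    f=np.load(f"pics/{n}0.npz"); C=cloud(f["d"],f["K"],f["R"],f["t"]); ok=f["d"]>0
    x,y,z=C[...,0],C[...,1],C[...,2]
    P=C[ok&(abs(x-.53)<.13)&(y<-.005)&(y>-.25)&(z>.038)&(z<.05)][:,:2]
    px,py=P@X,P@Y
    w=px<px.min()+.15
    print(n,"-x wall",np.percentile(px,[.2,1]),"y",np.percentile(py[w],[.3,99.7]))
    # divider
    d=(abs(py-np.mean(np.percentile(py[w],[.3,99.7]))+.0105)<.012)&(px>px.min()+.03)&(px<px.min()+.15); print("  divider",np.percentile(py[d],[2,50,98]))
    b=ok&(f["p"][...,2]>f["p"][...,0].astype(int)+60)&(z<.012)&(z>0)&(y<0)&(y>-.25)
    Q=C[b][:,:2]; print("  floor x",np.percentile(Q@X,[.5,99.5]),"y",np.percentile(Q@Y,[.5,99.5]))
    yc=np.mean(np.percentile(py[w],[.3,99.7])); xc=np.percentile(px,.3)+.098
    print("  chest",(xc*X+yc*Y).round(4),"slot",(xc*X+(yc-.044)*Y).round(4),"hinge",((xc+.098)*X+yc*Y).round(4),"catch exp",((xc-.122)*X+yc*Y).round(4))
E
```

```text
top -x wall [-0.01565709 -0.0154326 ] y [0.46073001 0.62057138]
  divider [0.52779678 0.5302976  0.53265269]
  floor x [0.0009775  0.17445784] y [0.47341015 0.61456349]
  chest [ 0.536  -0.1087] slot [ 0.492  -0.1065] hinge [ 0.5312 -0.2066] catch exp [0.5419 0.0132]
side -x wall [-0.02130428 -0.02078263] y [0.46242415 0.62262989]
  divider [0.52920772 0.53141475 0.53448566]
  floor x [-0.00978029  0.14534121] y [0.47206176 0.61646103]
  chest [ 0.5381 -0.1032] slot [ 0.4942 -0.101 ] hinge [ 0.5333 -0.201 ] catch exp [0.5441 0.0187]
```

```bash
python3 -m crank '0.0417 0 0 0.12 1; 0.0417 -0.04 0 0.12 1; 0.0417 -0.04 0 0.12 1; 0.0417 -0.04 0 0.106 1; 0.0417 -0.04 0 0 1; 0.0417 -0.04 0 0 1; 0.0417 -0.04 0 0 1; 0.04 -0.04 0 0 1; 0 -0.017 0 0 1; 0 0 0 0 1'
```

```text
clock: 2.03
position: [0.4434, 0.4251, 0.2299]
tcp_rot: [0.0, 0.642, 0.767, -0.0]
force: [-1.2, -0.3, -0.1]
width: 0.0856
```

```bash
python3 -m crank '0.027 -0.025 0 0 1; 0.027 -0.025 0 0 1; 0.026 -0.0245 0 0 1; 0 0 0 0 1; 0 0 0 0 1' && python3 - <<'E'
from h import *
p,d,K,Rm,t=snap("wrist","w1"); C=cloud(d,K,Rm,t); z=C[...,2]
st=robot.sense(); print(st["position"])
for r in recognise("wrist","brush")[:2]: print(r)
m=(d>0)&(abs(C[...,0]-.52)<.13)&(abs(C[...,1]-.35)<.06)
for lo,hi in [(.06,.08),(.035,.055)]:
    P=C[m&(z>lo)&(z<hi)]; c=cv2.minAreaRect((P[:,:2]*1000).astype(np.float32)); print(len(P),c,np.median(P[:,2]))
E
```

```text
clock: 2.45
position: [0.5226, 0.353, 0.2295]
tcp_rot: [-0.0, 0.641, 0.767, -0.0]
force: [0.5, -0.0, 0.1]
width: 0.0853
[0.52183565 0.35379218 0.22958597]
{'point': [275.2, 175.4], 'confidence': 0.92}
1719 ((523.8624267578125, 349.3201904296875), (108.24571990966797, 17.684354782104492), 10.347156524658203) 0.06779515132804015
4408 ((524.820556640625, 349.62115478515625), (168.74810791015625, 48.179847717285156), 10.275113105773926) 0.041910042614768384
```

View pics/w1.png

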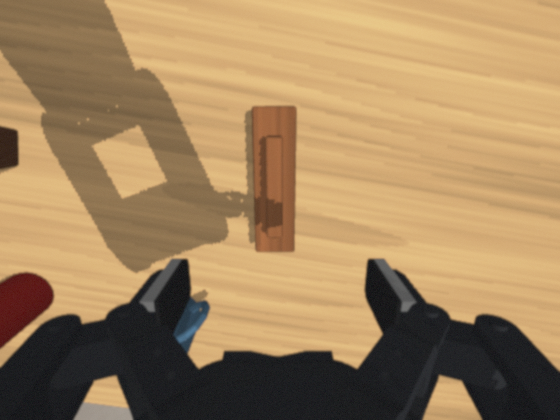

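The wrist view confirms the brush at (524, 350) mm, yaw 10.3°, with its ridge centred at pixel (275,185). I'll descend and grip.

```bash
python3 -m crank '0.002 -0.003 -0.03 0 1; 0 0 -0.035 0 1; 0 0 -0.035 0 1; 0 0 -0.03 0 1; 0 0 -0.015 0 1; 0 0 -0.012 0 1; 0 0 0 0 0.6; 0 0 0 0 0' && python3 -m crank '0 0 0 0 0; 0 0 0 0 0; 0 0 0 0 0; 0 0 0 0 0; 0 0 0 0 0; 0 0 0 0 0; 0 0 0 0 0; 0 0 0 0 0'
```

```text
clock: 3.22
position: [0.524, 0.3513, 0.0738]
tcp_rot: [0.0, 0.64, 0.768, 0.0]
force: [0.4, -0.1, -0.2]
width: 0.0641
clock: 3.88
position: [0.5239, 0.3506, 0.0727]
tcp_rot: [0.0, 0.641, 0.768, -0.0]
force: [-0.5, -0.2, 0.2]
width: 0.0001
```

The fingers shut fully, so the grasp failed. I'll look.

```bash
python3 - <<'E'
from h import *
snap("side","s1"); snap("wrist","w2")
a=cv2.imread("pics/s1.png")[80:240,100:320]; cv2.imwrite("pics/s1z.png",cv2.resize(a,(0,0),fx=3.5,fy=3.5))
E
```

```text
(no output)
```

View pics/s1z.png

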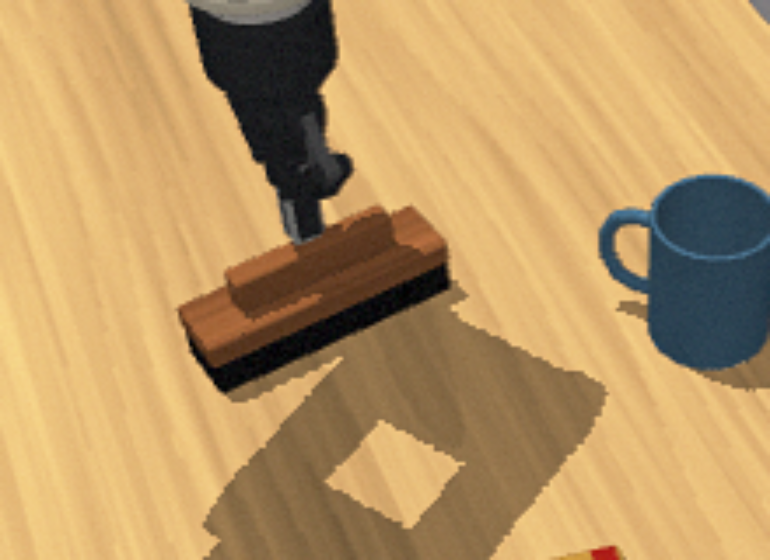

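View pics/w2.png

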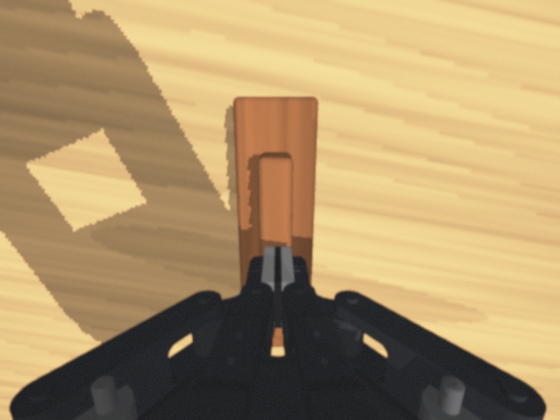

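```bash
python3 - <<'E'
from h import *
f=np.load("pics/s1.npz"); C=cloud(f["d"],f["K"],f["R"],f["t"])
for v in range(135,160,2): print(v,[tuple((C[v,u]*1000).astype(int)) for u in (183,186,189)])
f=np.load("pics/w2.npz"); C=cloud(f["d"],f["K"],f["R"],f["t"])
for v in range(150,290,10): print(v,[tuple((C[v,u]*1000).astype(int)) for u in (268,276,284)])
E
```

```text
135 [(np.int64(516), np.int64(329), np.int64(126)), (np.int64(518), np.int64(310), np.int64(140)), (np.int64(522), np.int64(300), np.int64(147))]
137 [(np.int64(514), np.int64(325), np.int64(125)), (np.int64(518), np.int64(314), np.int64(132)), (np.int64(525), np.int64(320), np.int64(125))]
139 [(np.int64(517), np.int64(345), np.int64(103)), (np.int64(518), np.int64(316), np.int64(125)), (np.int64(528), np.int64(341), np.int64(102))]
141 [(np.int64(516), np.int64(344), np.int64(98)), (np.int64(521), np.int64(337), np.int64(102)), (np.int64(527), np.int64(339), np.int64(98))]
143 [(np.int64(515), np.int64(345), np.int64(92)), (np.int64(520), np.int64(335), np.int64(99)), (np.int64(527), np.int64(340), np.int64(92))]
145 [(np.int64(514), np.int64(345), np.int64(87)), (np.int64(520), np.int64(339), np.int64(90)), (np.int64(526), np.int64(341), np.int64(86))]
147 [(np.int64(513), np.int64(345), np.int64(82)), (np.int64(519), np.int64(340), np.int64(84)), (np.int64(525), np.int64(341), np.int64(80))]
149 [(np.int64(514), np.int64(355), np.int64(68)), (np.int64(519), np.int64(344), np.int6
[... 2076 characters left out ...]
 np.int64(344), np.int64(67)), (np.int64(514), np.int64(348), np.int64(68)), (np.int64(513), np.int64(352), np.int64(68))]
250 [(np.int64(514), np.int64(344), np.int64(82)), (np.int64(513), np.int64(348), np.int64(81)), (np.int64(512), np.int64(352), np.int64(83))]
260 [(np.int64(513), np.int64(344), np.int64(94)), (np.int64(513), np.int64(348), np.int64(94)), (np.int64(512), np.int64(351), np.int64(93))]
270 [(np.int64(514), np.int64(344), np.int64(102)), (np.int64(513), np.int64(348), np.int64(102)), (np.int64(512), np.int64(351), np.int64(103))]
280 [(np.int64(513), np.int64(345), np.int64(111)), (np.int64(513), np.int64(348), np.int64(109)), (np.int64(512), np.int64(351), np.int64(110))]
```

```bash
python3 - <<'E'
from h import *
info=eyes.camera_info("wrist"); T=np.array(info["T_tool_cam"])
for n in ("w1","w2"):
    f=np.load(f"pics/{n}.npz"); C=cloud(f["d"],f["K"],T[:3,:3],T[:3,3]); d=f["d"]
    m=(d>0)&(d<.25)&(abs(C[...,0])<.07)&(C[...,2]>-.06)
    m&=C[...,2]<.03 if n=="w1" else C[...,2]<.003
    v,u=np.where(m); P=C[m]; o=np.argsort(-P[:,2])[:400:40]
    for k in o: print(n,u[k],v[k],(P[k]*1000).round(0),d[v[k],u[k]])
E
```

```text
w1 366 268 [ 43.  -3. -14.] 0.14522256
w1 188 261 [-42.  -8. -16.] 0.14241074
w1 367 270 [ 43.  -3. -17.] 0.14270394
w1 188 277 [-43.  -0. -17.] 0.14311938
w1 190 296 [-42.  10. -18.] 0.14550348
w1 178 258 [-46. -11. -19.] 0.13885263
w1 366 292 [ 43.   7. -19.] 0.14339292
w1 370 262 [ 43.  -9. -20.] 0.13818665
w1 385 260 [ 50. -10. -20.] 0.13741465
w1 172 260 [-48. -11. -21.] 0.1371111
w2 278 184 [  1. -41.   3.] 0.15067622
w2 283 247 [  3. -11.  -7.] 0.15013836
w2 284 248 [  4. -11.  -8.] 0.14850709
w2 276 249 [ -0. -11.  -9.] 0.14760305
w2 261 257 [ -8.  -7. -11.] 0.14756082
w2 295 259 [  9.  -6. -11.] 0.14698614
w2 256 259 [-10.  -7. -12.] 0.14630173
w2 251 260 [-13.  -7. -13.] 0.14541084
w2 295 260 [  9.  -7. -14.] 0.14461882
w2 259 261 [ -9.  -7. -15.] 0.14380144
```

Both cameras put the shut fingertips about 4 mm behind the reported TCP, not 25 mm ahead of it. At this pose they are at z≈0.077, above the ridge. I'll trust the measurement, open, go 30 mm lower and grip again.

```bash
python3 -m crank '0 0 0 0 1; 0 0 0 0 1; 0 0 0 0 1; 0 0 0 0 1; 0 0 0 0 1; 0 0 0 0 1; 0 0 -0.015 0 1; 0 0 -0.014 0 1; 0 0 0 0 1; 0 0 0 0 0.5; 0 0 0 0 0.3; 0 0 0 0 0.25' && python3 -m crank '0 0 0 0 0.1; 0 0 0 0 0; 0 0 0 0 0; 0 0 0 0 0; 0 0 0 0 0'
```

```text
clock: 4.98
position: [0.5241, 0.3507, 0.0441]
tcp_rot: [0.0, 0.641, 0.768, 0.0]
force: [0.3, 0.4, 0.6]
width: 0.0514
clock: 5.4
position: [0.524, 0.3506, 0.0441]
tcp_rot: [0.0, 0.641, 0.768, 0.0]
force: [-0.0, -1.2, 3.1]
width: 0.0165
```

Width is 16.5 mm, so it holds the ridge. Next I'll lift and check.

```bash
python3 -m crank '0 0 0 0 0; 0 0 0 0 0; 0 0 0 0 0; 0 0 0.01 0 0; 0 0 0.02 0 0; 0 0 0.03 0 0; 0 0 0.035 0 0; 0 0 0.035 0 0; 0 0 0.035 0 0; 0 0 0.025 0 0; 0 0 0 0 0' && python3 - <<'E'
from h import *
snap("wrist","w3")
E
```

```text
clock: 6.32
position: [0.5248, 0.3513, 0.2404]
tcp_rot: [0.001, 0.641, 0.768, 0.004]
force: [1.3, 1.2, -1.0]
width: 0.0171
```

View pics/w3.png

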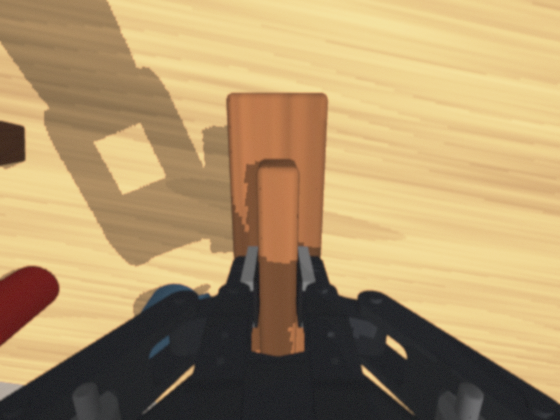

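The brush is held level and centred between the pads. I'll carry it to above the slot, turning -1.80 rad.

```bash
python3 -m crank '0 -0.015 0 -0.06 0; 0 -0.025 0 -0.12 0; -0.002 -0.03 0 -0.12 0; -0.002 -0.03 0 -0.12 0; -0.002 -0.03 0 -0.12 0; -0.002 -0.03 0 -0.12 0; -0.002 -0.03 0 -0.12 0; -0.002 -0.03 0 -0.12 0; -0.002 -0.03 0 -0.12 0; -0.002 -0.03 0 -0.12 0; -0.002 -0.03 0 -0.12 0; -0.002 -0.03 0 -0.12 0' && python3 -m crank '-0.002 -0.03 0 -0.12 0; -0.002 -0.03 0 -0.12 0; -0.002 -0.025 0 -0.12 0; -0.003 -0.02 0 -0.06 0; -0.003 -0.012 0 0 0; 0 0 0 0 0; 0 0 0 0 0; 0 0 0 0 0' && python3 - <<'E'
from h import *
s=robot.sense(); q=s["tcp_rot"]; print("yaw",np.degrees(2*np.arctan2(q[2],q[1])), s["position"], s["q"].round(2))
snap("wrist","w4"); snap("top","t4"); snap("side","s4")
E
```

```text
clock: 7.37
position: [0.5029, 0.0093, 0.2322]
tcp_rot: [-0.0, 0.983, 0.182, -0.001]
force: [0.2, -0.5, -2.9]
width: 0.0169
clock: 8.03
position: [0.4918, -0.1056, 0.2332]
tcp_rot: [-0.0, 1.0, -0.023, -0.0]
force: [0.2, -0.3, -2.5]
width: 0.0167
yaw -2.6859378629650736 [ 0.49183189 -0.1056084   0.23323861] [-0.26 -0.27  1.8   0.    1.61 -0.22]
```

View pics/w4.png

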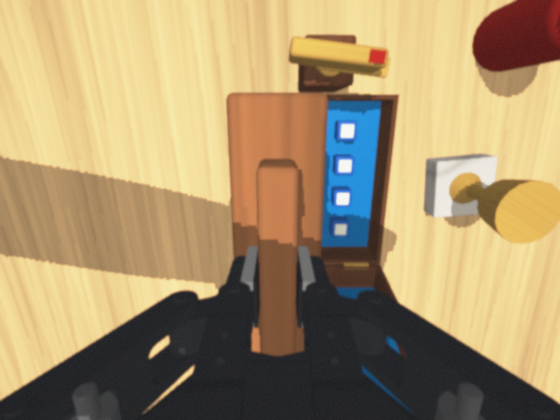

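View pics/s4.png

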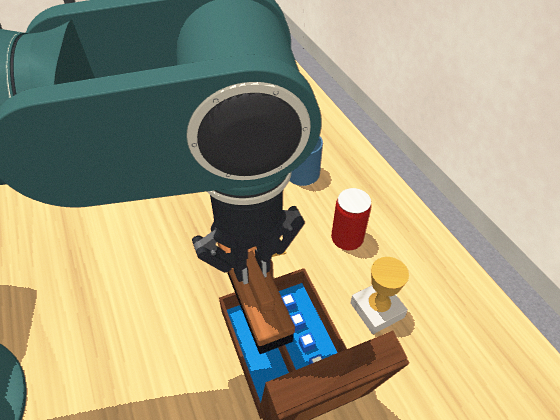

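```bash
python3 - <<'E'
from h import *
a=np.radians(-92.8); X=np.array([np.cos(a),np.sin(a)]); Y=np.array([-X[1],X[0]])
for n in ("s4","w4"):
    f=np.load(f"pics/{n}.npz"); C=cloud(f["d"],f["K"],f["R"],f["t"]); p=f["p"].astype(int)
    x,y,z=C[...,0],C[...,1],C[...,2]
    m=(f["d"]>0)&(abs(x-.492)<.06)&(abs(y+.106)<.12)&(p[...,0]>p[...,2]*1.5)&(z>.17)
    for lo,hi in [(.222,.242),(.25,.27)]:
        P=C[m&(z>lo)&(z<hi)]
        if len(P)<20: continue
        u,w=P[:,:2]@X,P[:,:2]@Y
        print(n,len(P),"along",np.percentile(u,[.5,99.5]).round(4),"across",np.percentile(w,[1,99]).round(4),"z",np.percentile(P[:,2],[5,50,95]).round(4))
        print("   slope along/across",np.linalg.lstsq(np.c_[u-u.mean(),w-w.mean(),np.ones(len(u))],P[:,2],rcond=None)[0].round(3))
print("slot along/across",np.array([.492,-.1065])@X,np.array([.492,-.1065])@Y)
f=np.load("pics/w4.npz"); C=cloud(f["d"],f["K"],f["R"],f["t"]); p=f["p"].astype(int)
m=(abs(C[...,2]-.046)<.006)&(abs(C[...,0]-.53)<.12)&(C[...,1]<-.0)&(C[...,1]>-.2)
P=C[m][:,:2]; print("rim along",np.percentile(P@X,[.5]),"across",np.percentile(P@Y,[.5,50,99.5]))
P=C[(abs(C[...,2]-.13)<.006)&(abs(C[...,1]-.01)<.05)]; print("catch",cv2.minAreaRect((P[:,:2]*1000).astype(np.float32)))
E
```

```text
s4 2077 along [0.0168 0.1651] across [0.4726 0.5193] z [0.227  0.2314 0.2335]
   slope along/across [-0.008  0.009  0.231]
s4 766 along [0.0555 0.1348] across [0.4878 0.5057] z [0.2536 0.2573 0.2588]
   slope along/across [-0.02   0.024  0.257]
w4 11642 along [-0.0035  0.1393] across [0.4728 0.519 ] z [0.2301 0.2314 0.2326]
   slope along/across [ 0.002 -0.009  0.231]
w4 7491 along [0.0264 0.1193] across [0.4878 0.5052] z [0.2556 0.2573 0.2584]
   slope along/across [ 0.006 -0.014  0.257]
slot along/across 0.08233876688742099 0.49661512005521835
rim along [-0.01937731] across [0.52162377 0.61771668 0.62253804]
catch ((543.7324829101562, 11.783164024353027), (14.503425598144531, 74.00662231445312), 80.41410064697266)
```

Brush level, centred within 1.5 mm of the slot's axis. I'll nudge it and descend.

```bash
python3 -m crank '0.002 -0.002 -0.02 0 0; 0 0 -0.03 0 0; 0 0 -0.03 0 0; 0 0 -0.025 0 0; 0 0 -0.02 0 0; 0 0 -0.01 0 0; 0 0 -0.005 0 0; 0 0 0 0 0; 0 0 0 0 0' && python3 - <<'E'
from h import *
snap("wrist","w5"); snap("side","s5")
E
```

```text
clock: 8.93
position: [0.4944, -0.1084, 0.0949]
tcp_rot: [0.0, 1.0, -0.024, 0.001]
force: [0.9, -0.1, -2.1]
width: 0.0168
```

View pics/w5.png

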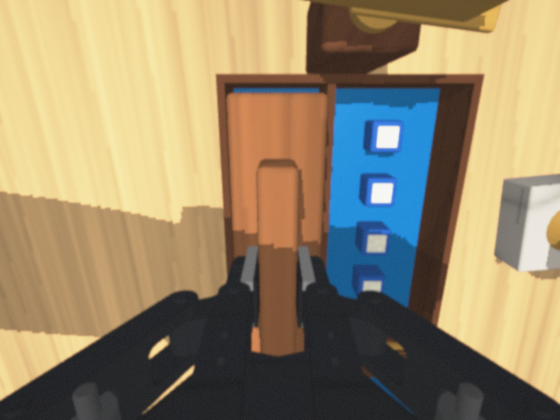

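View pics/s5.png

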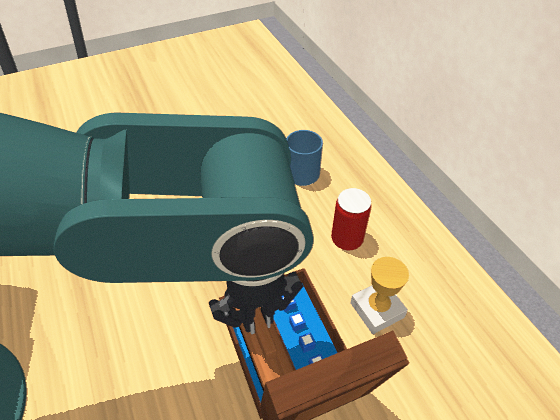

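The wrist view shows the brush over its slot with a margin on both sides. I'll lower it gently.

```bash
python3 -m crank '0 0 -0.01 0 0; 0 0 -0.01 0 0; 0 0 -0.008 0 0; 0 0 -0.006 0 0; 0 0 -0.004 0 0; 0 0 -0.003 0 0; 0 0 -0.001 0 0; 0 0 0 0 0'
```

```text
clock: 9.7
position: [0.4938, -0.1084, 0.0516]
tcp_rot: [-0.0, 1.0, -0.025, -0.0]
force: [-0.5, 0.4, -2.3]
width: 0.0172
```

```bash
python3 -m crank '0 0 -0.001 0 0; 0 0 0 0 0; 0 0 -0.001 0 0; 0 0 0 0 0; 0 0 -0.001 0 0; 0 0 0 0 0; 0 0 0 0 0'
```

```text
clock: 10.28
position: [0.494, -0.1084, 0.0491]
tcp_rot: [0.0, 1.0, -0.024, 0.0]
force: [-2.1, 0.8, 4.1]
width: 0.017
```

The force turned from -2.3 to +4 N, so the brush is on the floor. I'll release it partway and lift.

```bash
python3 -m crank '0 0 0 0 0.3; 0 0 0 0 0.4; 0 0 0 0 0.45; 0 0 0 0 0.5; 0 0 0 0 0.5; 0 0 0.005 0 0.5; 0 0 0.01 0 0.5; 0 0 0.02 0 0.5; 0 0 0.03 0 0.5; 0 0 0.04 0 0.5; 0 0 0.04 0 0.5; 0 0 0.04 0 0.5' && python3 - <<'E'
from h import *
p,d,K,Rm,t=snap("wrist","w6"); snap("side","s6"); snap("top","t6")
a=np.radians(-92.8); X=np.array([np.cos(a),np.sin(a)]); Y=np.array([-X[1],X[0]])
for n in ("w6","s6","t6"):
    f=np.load(f"pics/{n}.npz"); C=cloud(f["d"],f["K"],f["R"],f["t"]); p=f["p"].astype(int)
    for lo,hi in [(.042,.053),(.066,.08)]:
        m=(f["d"]>0)&(abs(C[...,0]-.493)<.027)&(abs(C[...,1]+.108)<.1)&(C[...,2]>lo)&(C[...,2]<hi)&(p[...,0]>p[...,2]*1.4)
        P=C[m]
        if len(P)<30: print(n,lo,len(P)); continue
        u,w=P[:,:2]@X,P[:,:2]@Y
        print(n,lo,len(P),np.percentile(u,[.5,99.5]).round(4),np.percentile(w,[1,99]).round(4),np.percentile(P[:,2],[5,50,95]).round(4))
E
```

```text
clock: 11.28
position: [0.4933, -0.1083, 0.2367]
tcp_rot: [0.0, 1.0, -0.024, 0.0]
force: [1.1, -0.4, -0.0]
width: 0.0426
w6 0.042 4781 [-0.0142  0.1831] [0.4708 0.5222] [0.0454 0.0469 0.0484]
w6 0.066 1685 [0.0292 0.1374] [0.4899 0.5074] [0.071  0.0728 0.0741]
s6 0.042 1845 [-0.0151  0.1546] [0.4737 0.5216] [0.0444 0.0468 0.0489]
s6 0.066 804 [0.0293 0.1376] [0.4897 0.5075] [0.0696 0.0726 0.0744]
t6 0.042 1079 [-0.0153  0.1301] [0.474  0.5203] [0.0442 0.0468 0.0496]
t6 0.066 460 [0.0283 0.1257] [0.4882 0.5059] [0.0697 0.0728 0.0753]
```

View pics/w6.png

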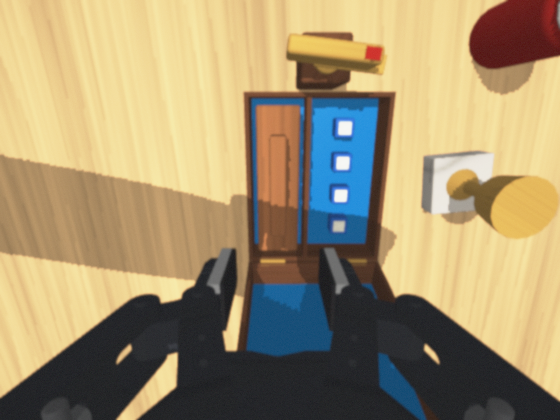

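View pics/s6.png

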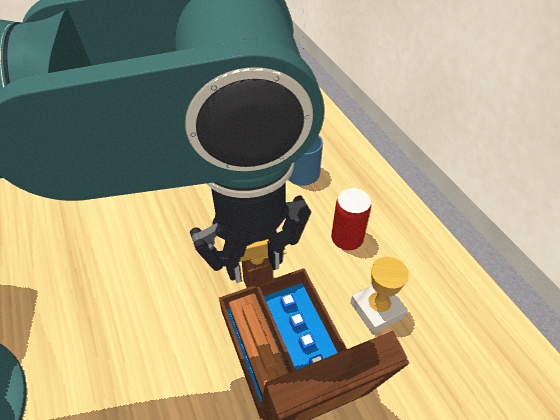

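Ridge centre sits at the slot's centre within about 2 mm, top at 0.0728 m (expected 0.073), lid still leaning back. Next I'll go over and behind the lid with the fingers shut.

```bash
python3 -m crank '0 0 0.03 0 0; 0.005 0 0.035 0 0; 0.01 -0.03 0 0 0; 0.01 -0.035 0 0 0; 0.01 -0.04 0 0 0; 0 -0.04 0 0 0; 0 -0.04 0 0 0; 0 -0.035 0 0 0; 0 -0.03 0 0 0; 0 -0.012 0 0 0; 0 0 0 0 0; 0 0 0 0 0' && python3 - <<'E'
from h import *
s=robot.sense(); print(s["q"].round(2),s["width"])
snap("side","s7"); snap("top","t7")
E
```

```text
clock: 12.43
position: [0.5287, -0.3702, 0.2982]
tcp_rot: [-0.0, 1.0, -0.025, -0.0]
force: [0.5, 0.7, 0.1]
width: -0.0002
[-0.65  0.04  1.41  0.    1.69 -0.6 ] -0.00021234730575191483
```

View pics/s7.png

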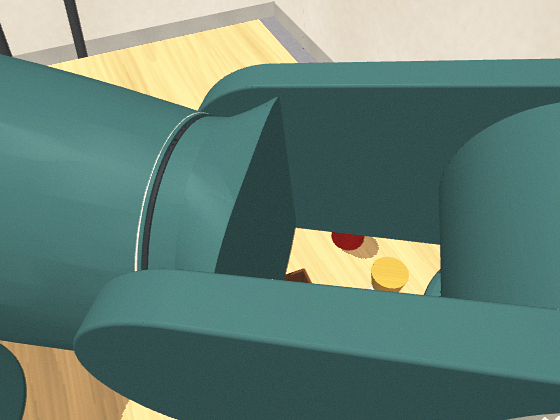

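View pics/t7.png

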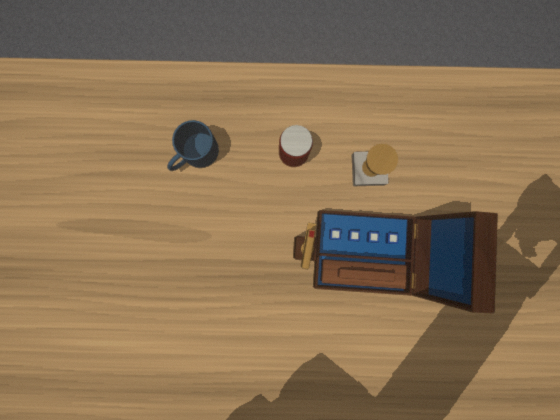

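The top view shows the lid untouched, with the brush in the slot at (367,273). The arm blocks the side camera. I'll descend behind the lid and push it to upright.

```bash
python3 -m crank '0 0 -0.035 0 0; 0 0 -0.04 0 0; 0 0 -0.03 0 0; 0 0.02 0 0 0; 0 0.025 0 0 0; 0 0.015 0 0 0; 0 0.008 0 0 0; 0 0.008 0 0 0; 0 0.008 0 0 0; 0 0.008 0 0 0; 0 0.008 0 0 0; 0 0 0 0 0' && python3 - <<'E'
from h import *
snap("top","t8")
E
```

```text
clock: 13.53
position: [0.5303, -0.2713, 0.1988]
tcp_rot: [0.003, 1.0, -0.025, 0.003]
force: [3.1, -8.1, 29.8]
width: 0.0003
```

View pics/t8.png

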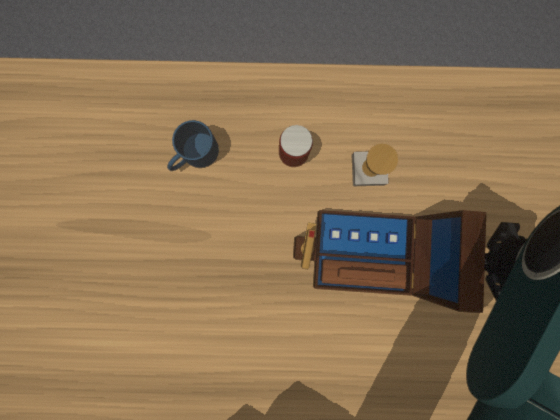

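There is 30 N upward on the tool, so something of the gripper is bearing on the lid edge. I'll raise it at once.

```bash
python3 -m crank '0 0 0.01 0 0; 0 0 0.01 0 0; 0 0 0 0 0'; python3 - <<'E'
from h import *
f=np.load("pics/t8.npz"); C=cloud(f["d"],f["K"],f["R"],f["t"])
for v in (235,245,255,265):
    print(v,[tuple(int(q) for q in C[v,u]*1000) for u in range(456,520,4)])
snap("wrist","w9")
E
```

```text
clock: 13.83
position: [0.5293, -0.2707, 0.2159]
tcp_rot: [0.001, 1.0, -0.025, 0.001]
force: [0.1, -1.3, 1.3]
width: -0.0004
235 [(572, -248, 155), (570, -220, 239), (570, -225, 240), (570, -231, 242), (570, -238, 240), (571, -245, 238), (571, -250, 241), (571, -257, 240), (576, -382, -1), (571, -260, 260), (570, -259, 274), (570, -259, 286), (570, -264, 287), (570, -266, 294), (570, -264, 309), (570, -272, 304)]
245 [(554, -247, 158), (554, -220, 237), (554, -225, 241), (554, -231, 241), (555, -238, 239), (555, -243, 242), (555, -252, 238), (555, -257, 239), (555, -256, 255), (555, -260, 259), (555, -267, 257), (556, -274, 255), (556, -259, 297), (556, -243, 337), (556, -244, 346), (556, -244, 355)]
255 [(536, -246, 158), (538, -218, 241), (539, -225, 240), (539, -232, 239), (539, -237, 241), (539, -243, 242), (539, -251, 238), (539, -257, 239), (540, -257, 252), (540, -253, 273), (541, -253, 285), (542, -234, 334), (542, -234, 344), (543, -235, 352), (543, -234, 364), (543, -234, 372)]
265 [(519, -246, 160), (523, -217, 243), (523, -224, 241), (523, -230, 241), (523, -238, 240), (523, -243, 241), (523, -251, 237), (523, -256, 240), (524, -257, 253), (525, -257, 264), (524, -271, 248), (529, -230, 341), (529, -230, 350), (530, -231, 359), (530, -231, 369), (534, -195, 443)]
```

View pics/w9.png

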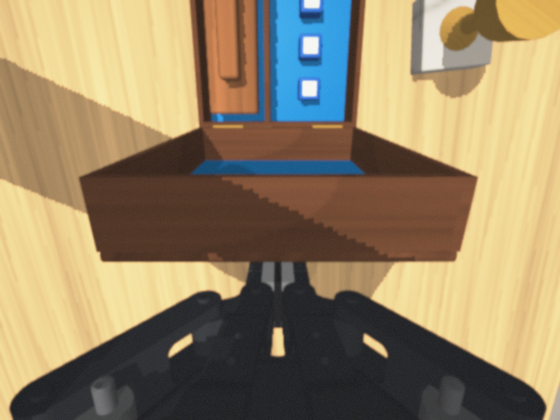

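Force fell to 1 N. The wrist view shows the lid's back edge at row 260, just ahead of the fingertips. I'll keep pushing at this height, then follow the arc.

```bash
python3 -m crank '0 0.0065 0 0 0; 0 0.0065 0 0 0; 0 0.01 0.001 0 0; 0 0.01 0.001 0 0; 0 0.01 0.001 0 0; 0 0 0 0 0' && python3 - <<'E'
from h import *
print(robot.sense()["force"]); snap("wrist","w10")
E
```

```text
clock: 14.38
position: [0.5289, -0.2254, 0.2167]
tcp_rot: [-0.0, 1.0, -0.024, -0.0]
force: [-0.0, 0.5, -0.2]
width: 0.0002
[-0.01380714  0.52461363 -0.21239514]
```

View pics/w10.png

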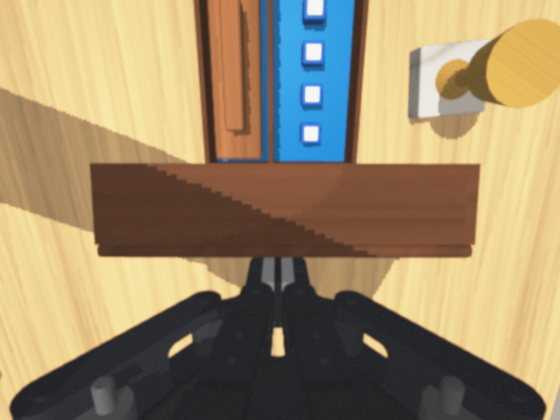

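The lid is now about upright. I'll continue along the arc.

```bash
cat > lid.py <<'E'
from h import *
import sys
n=sys.argv[1]
p,d,K,Rm,t=snap("wrist",n); C=cloud(d,K,Rm,t)
s=robot.sense(); print(s["position"],s["force"].round(1))
m=(d>0)&(abs(C[...,0]-.47)<.012)&(C[...,1]<.0)&(C[...,1]>-.35)&(C[...,2]>.06)
P=C[m]
k=np.argsort(-P[:,2])[:5]; print("highest lid pts at x=.47",P[k].round(3).tolist()[:3])
for col in (120,200):
    print(col,[tuple(int(q) for q in C[r,col]*1000) for r in range(100,300,16)])
E
python3 lid.py w10b; python3 -m crank '0 0.01 0 0 0; 0 0.011 -0.001 0 0; 0 0.011 -0.001 0 0; 0 0.011 -0.002 0 0; 0 0.011 -0.003 0 0; 0 0.011 -0.004 0 0; 0 0 0 0 0' && python3 lid.py w11
```

```text
[ 0.52880148 -0.22663638  0.21650615] [0.  0.3 0.8]
highest lid pts at x=.47 [[0.474, -0.21, 0.313], [0.476, -0.211, 0.313], [0.473, -0.211, 0.313]]
120 [(353, -126, -1), (350, -144, 0), (346, -161, 0), (343, -180, 0), (466, -167, 237), (467, -173, 240), (466, -180, 241), (465, -186, 243), (464, -193, 243), (463, -200, 244), (313, -326, 0), (307, -351, -1), (303, -375, 0)]
200 [(445, -131, 0), (443, -148, 0), (440, -166, 0), (438, -184, 0), (500, -168, 240), (499, -175, 239), (498, -182, 239), (498, -188, 243), (498, -194, 244), (497, -201, 245), (420, -331, 0), (417, -355, 1), (501, -212, 265)]
clock: 15.07
position: [0.5285, -0.1602, 0.2047]
tcp_rot: [-0.001, 1.0, -0.024, -0.001]
force: [-0.4, 0.4, -0.3]
width: -0.0001
[ 0.52857544 -0.16103079  0.20504605] [-0.3 -0.4  0.5]
highest lid pts at x=.47 [[0.475, -0.145, 0.301], [0.476, -0.144, 0.301], [0.475, -0.144, 0.301]]
120 [(359, -61, -1), (356, -78, 0), (352, -95, 0), (459, -96, 209), (460, -103, 214), (461, -109, 218), (462, -115, 222), (462, -121, 227), (463, -127, 231), (324, -232, 0), (320, -254, 0), (315, -278, 0), (310, -301, 0)]
200 [(447, -65, 0), (445, -82, 0), (443, -99, 1), (496, -98, 210), (496, -104, 213), (496, -111, 219), (496, -117, 222), (496, -123, 226), (497, -128, 232), (490, -145, 211), (469, -186, 146), (420, -283, 0), (500, -146, 253)]
```

View pics/w11.png

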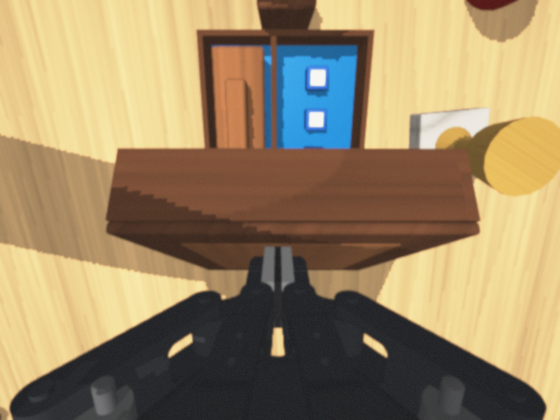

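The lid is at about 0.95 rad, with its front edge at row 222. I'll carry on down to about 0.4 rad.

```bash
python3 -m crank '0 0.0093 -0.0047 0 0; 0 0.0093 -0.0047 0 0; 0 0.0093 -0.0047 0 0; 0 0.0077 -0.0078 0 0; 0 0.0077 -0.0078 0 0; 0 0.0077 -0.0078 0 0; 0 0.006 -0.009 0 0; 0 0.006 -0.009 0 0; 0 0.006 -0.009 0 0; 0 0 0 0 0' && python3 lid.py w12
```

```text
clock: 15.95
position: [0.528, -0.0923, 0.1386]
tcp_rot: [-0.0, 1.0, -0.024, -0.002]
force: [-0.3, -0.0, 0.1]
width: 0.0002
[ 0.52826064 -0.09283491  0.13970165] [-0.3 -0.4  0.5]
highest lid pts at x=.47 [[0.477, -0.076, 0.235], [0.476, -0.076, 0.235], [0.475, -0.076, 0.235]]
120 [(391, 2, 0), (388, -11, 0), (385, -25, 0), (382, -40, 0), (461, -34, 151), (462, -41, 155), (373, -85, 0), (369, -102, -1), (366, -119, 0), (362, -136, 0), (359, -154, 0), (355, -173, 0), (351, -193, 0)]
200 [(463, -1, 0), (467, -15, 23), (490, -24, 121), (493, -30, 136), (496, -36, 150), (497, -42, 155), (495, -50, 151), (492, -59, 147), (491, -68, 145), (488, -79, 140), (485, -90, 135), (483, -103, 130), (499, -79, 185)]
```

View pics/w12.png

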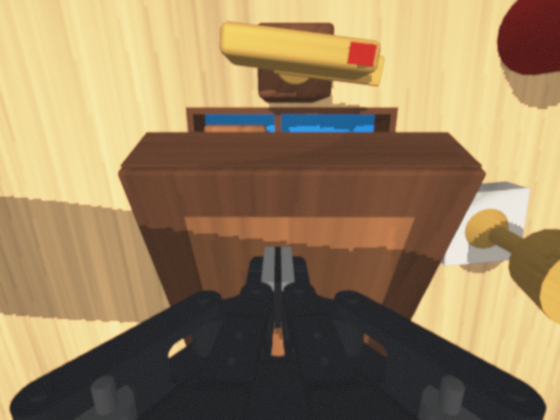

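The lid is at about 0.39 rad. Its top face shows cleanly and the catch, at (300,55), is clear of the edge. I'll press it down slowly.

```bash
python3 -m crank '0 0.0025 -0.0072 0 0; 0 0.0025 -0.0072 0 0; 0 0.0025 -0.0072 0 0; 0 0.0025 -0.0072 0 0; 0 0.0025 -0.007 0 0; 0 0.0025 -0.007 0 0; 0 0.002 -0.006 0 0; 0 0.002 -0.004 0 0; 0 0 -0.002 0 0; 0 0 0 0 0' && python3 lid.py w13
```

```text
clock: 16.83
position: [0.5286, -0.0743, 0.0858]
tcp_rot: [-0.0, 1.0, -0.024, -0.0]
force: [0.7, 0.7, -0.0]
width: 0.0
[ 0.52874678 -0.07442054  0.08621034] [-0.1  0.3 -1. ]
highest lid pts at x=.47 [[0.477, -0.058, 0.182], [0.475, -0.058, 0.182], [0.473, -0.058, 0.182]]
120 [(418, 16, 0), (416, 5, 0), (414, -6, 0), (412, -17, 0), (409, -29, 0), (406, -42, 0), (404, -55, 0), (401, -68, 0), (398, -82, 0), (395, -96, 0), (392, -111, 0), (389, -126, 0), (386, -141, 1)]
200 [(476, 13, 0), (475, 2, 0), (476, -8, 8), (495, -12, 87), (494, -20, 87), (493, -27, 87), (492, -36, 86), (491, -44, 87), (490, -52, 88), (489, -61, 87), (487, -70, 87), (486, -80, 87), (500, -60, 133)]
```

The lid face reads level at 0.087 m, so it looks shut. I'll press lightly to confirm.

```bash
python3 -m crank '0 0 -0.002 0 0; 0 0 -0.002 0 0; 0 0 -0.001 0 0; 0 0 0 0 0; 0 0 0 0 0'; python3 -m crank '0 0 -0.001 0 0; 0 0 -0.001 0 0; 0 0 0 0 0; 0 0 0 0 0'
```

```text
clock: 17.3
position: [0.5294, -0.0745, 0.0847]
tcp_rot: [0.0, 1.0, -0.025, 0.001]
force: [-15.8, 2.9, 34.2]
width: -0.0003
clock: 17.63
position: [0.5296, -0.0746, 0.0845]
tcp_rot: [0.0, 1.0, -0.025, 0.001]
force: [-27.3, 5.3, 53.3]
width: -0.0003
```

Firm contact with no travel, so the lid is shut. I'll lift off and move above the catch, turning the jaws across the fin.

```bash
python3 -m crank '0 0 0.01 0 0; 0 0 0.03 0 0; 0 0 0.04 0 0; 0 0 0.04 0 0; 0 0.01 0.025 0.1 1; 0.002 0.02 0 0.12 1; 0.002 0.02 0 0.12 1; 0.003 0.02 0 0.12 1; 0.003 0.018 0 0.12 1; 0.003 0 0 0.12 1; 0 0 0 0.12 1; 0 0 0 0.12 1' && python3 -m crank '0 0 0 0.12 1; 0 0 0 0.12 1; 0 0 0 0.12 1; 0 0 0 0.12 1; 0 0 0 0.032 1; 0 0 0 0 1' && python3 - <<'E'
from h import *
s=robot.sense(); q=s["tcp_rot"]; print("yaw",np.degrees(2*np.arctan2(q[2],q[1])), s["position"], s["q"].round(2))
snap("wrist","w14"); snap("top","t14"); snap("side","s14")
for n in ("w14","s14"):
    f=np.load(f"pics/{n}.npz"); C=cloud(f["d"],f["K"],f["R"],f["t"])
    P=C[(f["d"]>0)&(abs(C[...,2]-.13)<.006)&(abs(C[...,1]-.01)<.05)&(abs(C[...,0]-.54)<.06)]
    if len(P)>20: print(n,"catch",len(P),cv2.minAreaRect((P[:,:2]*1000).astype(np.float32)),np.median(P[:,2]))
    P=C[(f["d"]>0)&(abs(C[...,2]-.087)<.012)&(abs(C[...,1]+.1)<.075)&(abs(C[...,0]-.53)<.07)]
    print(n,"lid",len(P),np.percentile(P[:,2],[5,50,95]), np.linalg.lstsq(np.c_[P[:,:2],np.ones(len(P))],P[:,2],rcond=None)[0].round(4))
E
```

```text
clock: 18.63
position: [0.542, 0.0138, 0.2245]
tcp_rot: [0.0, 0.901, 0.434, 0.0]
force: [0.2, 0.9, -0.7]
width: 0.0858
clock: 19.13
position: [0.5419, 0.0135, 0.2245]
tcp_rot: [0.0, 0.763, 0.646, 0.0]
force: [-0.2, 1.0, -0.8]
width: 0.0857
yaw 80.4740017833251 [0.54189743 0.01345865 0.22453563] [-0.02 -0.17  1.73 -0.    1.58 -1.43]
w14 catch 1399 ((542.6796875, 11.48507308959961), (13.519433975219727, 73.41349792480469), 80.68853759765625) 0.13228222005384221
w14 lid 20913 [0.08568052 0.08686849 0.08803942] [ 0.0016 -0.0019  0.0858]
s14 catch 403 ((543.4419555664062, 12.476215362548828), (15.304977416992188, 73.73146057128906), 79.99575805664062) 0.13163888414479175
s14 lid 7953 [0.08497664 0.08678599 0.08857985] [ 0.0025 -0.0006  0.0854]
```

View pics/w14.png

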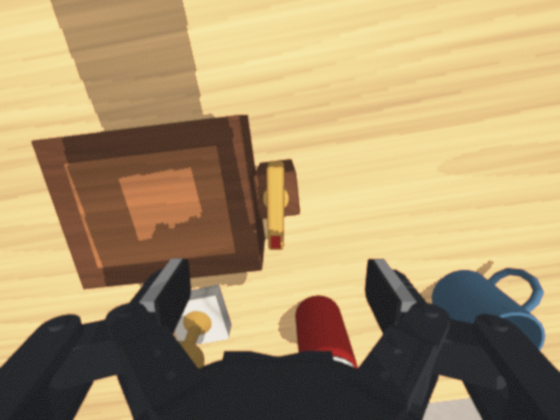

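View pics/s14.png

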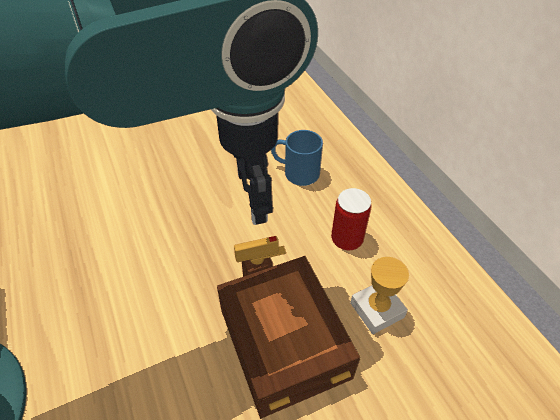

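The lid is level at 0.0868 m, slope under 0.003. The fin lies along the view between the jaws at (276,205). I'll descend and grip it.

```bash
python3 -m crank '0.001 -0.001 -0.03 0 1; 0 0 -0.035 0 1; 0 0 -0.03 0 1; 0 0 -0.018 0 1; 0 0 -0.01 0 1; 0 0 0 0 1; 0 0 0 0 0.4; 0 0 0 0 0.2; 0 0 0 0 0.1; 0 0 0 0 0; 0 0 0 0 0; 0 0 0 0 0' && python3 -m crank '0 0 0 0 0; 0 0 0 0 0; 0 0 0 0 0; 0 0 0 0 0'
```

```text
clock: 20.28
position: [0.543, 0.0119, 0.1021]
tcp_rot: [0.001, 0.764, 0.645, -0.0]
force: [-13.0, -33.2, 21.1]
width: 0.0131
clock: 20.62
position: [0.5429, 0.0116, 0.1022]
tcp_rot: [0.001, 0.764, 0.645, -0.0]
force: [-3.9, -10.0, 6.0]
width: 0.013
```

Gripped at 13 mm wide. I'll turn it clockwise.

```bash
python3 -m crank '0 0 0 -0.1 0; 0 0 0 -0.1 0; 0 0 0 -0.1 0; 0 0 0 -0.1 0; 0 0 0 -0.1 0; 0 0 0 -0.1 0; 0 0 0 0 0' && python3 -m crank '0 0 0 -0.1 0; 0 0 0 -0.1 0; 0 0 0 -0.1 0; 0 0 0 -0.1 0; 0 0 0 -0.1 0; 0 0 0 -0.1 0; 0 0 0 -0.1 0; 0 0 0 -0.1 0; 0 0 0 -0.06 0; 0 0 0 0 0; 0 0 0 0 0' && python3 - <<'E'
from h import *
s=robot.sense(); q=s["tcp_rot"]; print("yaw",np.degrees(2*np.arctan2(q[2],q[1])), s["moment"], s["force"])
E
```

```text
clock: 21.2
position: [0.543, 0.0118, 0.1022]
tcp_rot: [0.001, 0.922, 0.387, 0.0]
force: [-3.1, -7.8, 5.9]
width: 0.0133
clock: 22.12
position: [0.5434, 0.0118, 0.1022]
tcp_rot: [0.001, 1.0, -0.029, 0.001]
force: [0.9, -6.5, 4.0]
width: 0.0131
yaw -3.283730666824628 [-1.16654276 -0.32373975  0.37962078] [ 0.86849588 -6.53745517  3.99309858]
```

```bash
python3 -m crank '0 0 0 0 0.3; 0 0 0 0 0.5; 0 0 0 0 0.6; 0 0 0 0 0.6; 0 0 0 0 0.6; 0 0 0.02 0 0.6; 0 0 0.03 0 0.6; 0 0 0.04 0 0.6; 0 0 0.04 0 0.6; 0 0.03 0.02 0 0.6; 0 0.03 0 0 0.6; 0 0 0 0 0.6' && python3 - <<'E'
from h import *
print(robot.sense()["force"])
snap("wrist","w15"); snap("side","s15"); snap("top","t15")
for n in ("w15","s15","t15"):
    f=np.load(f"pics/{n}.npz"); C=cloud(f["d"],f["K"],f["R"],f["t"])
    P=C[(f["d"]>0)&(abs(C[...,2]-.131)<.006)&(abs(C[...,1]-.01)<.05)&(abs(C[...,0]-.54)<.06)]
    if len(P)>20: print(n,"catch",len(P),cv2.minAreaRect((P[:,:2]*1000).astype(np.float32)),np.median(P[:,2]))
    P=C[(f["d"]>0)&(abs(C[...,2]-.087)<.012)&(abs(C[...,1]+.1)<.075)&(abs(C[...,0]-.53)<.07)]
    if len(P)>20: print(n,"lid",len(P),np.percentile(P[:,2],[5,50,95]), np.linalg.lstsq(np.c_[P[:,:2],np.ones(len(P))],P[:,2],rcond=None)[0].round(4))
E
```

```text
clock: 23.12
position: [0.5431, 0.076, 0.2532]
tcp_rot: [-0.001, 1.0, -0.028, 0.001]
force: [-0.6, 0.6, -0.3]
width: 0.0511
[-0.62443174  0.62168385 -0.29133621]
w15 catch 969 ((543.5776977539062, 12.851236343383789), (72.6270980834961, 13.939820289611816), 86.6064682006836) 0.13230097279598624
w15 lid 8126 [0.08575396 0.08689243 0.08799852] [ 0.0012 -0.0012  0.0861]
s15 catch 341 ((543.327392578125, 12.410818099975586), (73.72373962402344, 14.296731948852539), 87.58145904541016) 0.13200737319973754
s15 lid 7972 [0.08493627 0.08675392 0.08870052] [0.0027 0.002  0.0856]
t15 lid 2762 [0.0843712  0.08682845 0.08914898] [-0.0017  0.0003  0.0877]
```

View pics/w15.png

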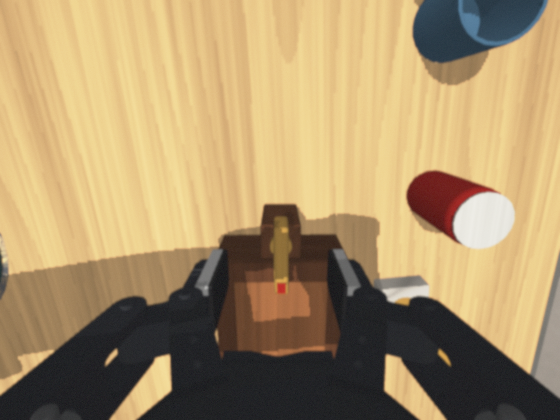

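View pics/s15.png

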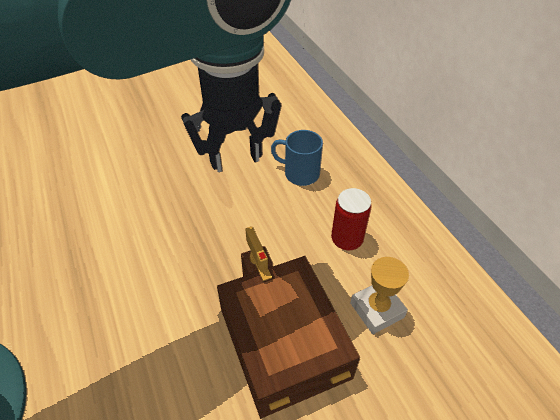

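The fin now lies at 87°, square to the lid edge (about 1.57 rad), with the red mark over the lid at (281,288). The mug, can and trophy are where they were, and the robot is clear.

```bash
python3 - <<'E'
from h import *
print(workorder.finish_job())
E
```

```text
the job is handed in; nothing more can be done
None
```

The brush is in its slot, bristles down. The lid is shut, the catch is turned over it, and I handed the job in at about 23 s. The hand-in gives no verdict, so these are my own last checks:

- **Brush:** before the lid closed, its centre was within about 2 mm of the slot's centre. Its top stood at 72.8 mm (73 mm expected), so it lay flat. It cannot be seen now that the lid is shut.
- **Lid:** the outer face is level at 86.8 mm (86.5 mm expected) in all three cameras.
- **Catch:** the fin lies at 86.6–87.6°, which is about 1.57 rad, with the red mark over the lid.
- **Mug, can and trophy:** they look unmoved in the pictures.
- **Robot:** clear of everything, with no force on the tool beyond noise.

Three things went off plan:

- **First grasp missed:** the fingers shut above the ridge. Both cameras put the fingertips about 4 mm behind the reported tool point, not the stated 25 mm ahead. I corrected for that and the second grasp held.
- **Gripper pressed on the lid edge:** while I pushed the lid from behind, the gripper bore on its edge with about 30 N (the limit is 40 N). I raised it and carried on.
- **Final press was hard:** the press that confirmed the lid was shut reached about 60 N at the wrist (the limit is 120 N). I meant it to be light, and I believe only the fingertips were touching.

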